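# Clip the sample-line coupling shut

## Task

Take the spring clip from its parking dock by squeezing its two levers so that its jaws open, and lower it, jaws open, over the two white square flanges on the line stand until you feel its foot come to rest on them. Keep it pressed down there for a moment with about the weight of half a kilo to one kilo, then let the levers go so that the jaws pinch the flanges together, and leave the clip sitting upright on the closed coupling. The coupling is delicate: press gently, do not touch the stand with the gripper, and leave the bottles and the jar standing near it alone.

Things in the scene. Friction and masses are not known exactly. Their poses are not given: they have to be found in the camera images.
- clip: Self-closing spring clip, like a large clothes peg standing upright: grey hub, two steel levers flaring up, two forked steel jaws below; about 100 g. Origin: on the line of its pivots; z up, y from lever to lever (+y left arm). Squeezing the levers together along y opens the jaws. A shoulder plate 54 mm (x) by 18 mm (y), underside 12 mm under the origin, rests on the dock.
- clip_levers (a point): Where to squeeze: between the levers, 34 mm above the clip's origin, 18 mm under their tops. Levers 18 mm wide in x; outer faces 55 mm apart here let go (66 at the top), 34 mm apart, parallel and upright when fully squeezed. About 8 N on each lever holds them fully squeezed; 15 to 30 N is a good grip, and the clip then hangs firmly, centred between the fingers.
- clip_foot (a point): Centre of the underside of the clip's flat rubber foot (20 mm in x, 14 mm in y), 20 mm below the clip's origin. The foot is the stop that sits on the flange tops; it is springy, gives 2 mm at most, about 5 N per mm, and is then hard.
- clip_jaws (a point): Middle of the jaws, 33 mm below the clip's origin; comes to the neck line when seated. Inner faces here 4 mm apart let go, 23 mm fully squeezed. Each jaw is a fork open below, its two legs leaving a 15 mm slot in x for the 10 mm neck; legs end 11 mm lower.
- clip_arm_left (a joint): Opening angle of the clip's +y arm, rad: 0 let go, 0.30 fully squeezed open (stop). Sprung shut; each jaw pinches with about 5 N.
- clip_arm_right (a joint): The same for the clip's -y arm.
- dock: Parking dock, fixed: grey base plate 90 x 60 mm (x, y), two aluminium posts at x = +-23 mm, up to 75 mm tall, that carry the ends of the clip's shoulder plate between low lips. Origin: centre of the underside; y as the clip's y. The clip stands in it loosely (2 mm play), its origin 73 mm above this one, and lifts straight out; raise it 60 mm or more to clear the posts.
- stand: Line stand, fixed: grey base plate 80 x 120 mm (x, y), column, and on it a firm bracket with the coupling: two white necks, 10 mm thick, in line along y, each ending in a square flange 26 x 26 mm, 4 mm thick, face to face, centred on x = 0. Origin: centre of the underside. Fixed flange at y = -4 to 0 mm; sliding one at y = 0 to 4 mm plus the gap.
- flange_mid (a point): Point on the stand's axis, 128 mm above its underside. The bracket was set by hand and its height is NOT in any reading: the flat flange tops lie anywhere from 8 mm below to 8 mm above this point; feel for them. Neck line 13 mm below the flange tops; uprights at y = +-48 mm and beyond end 4 mm below the tops; a beam lies 28 mm below the neck line.
- gap (a joint): Gap between the two flanges, m: a weak spring holds it open at 0.006, 0 when the faces meet (2 N needed to keep them together).
- jar_black: White jar with black lid, 71 mm across, 66 mm tall, a bystander; origin at the centre of its underside.
- bottle_red: White bottle with a red pointed cap, 46 mm across, 106 mm tall, a bystander; origin at the centre of its underside.
- dropper_white: Small white dropper bottle, 28 mm across, 60 mm tall, a bystander; origin at the centre of its underside.

How it is judged:
By the outcome, as a careful person would: the job done as asked, in the order asked, and still so for the second after the job is handed in, with the robot touching nothing.
It also fails if it takes over 42 s, if anything falls off the work surface, if the arm or the gripper's body presses on something with over 40 N, if the wrist force passes 120 N, or if a joint passes its speed limit or range.

## Robot

A 6-joint arm with a two-finger parallel gripper is mounted at the origin on a cart in front of the work surface, level with it; the furniture and walls round the work are solid. World frame = base frame: x ahead of the robot, y to its left, z up, the work surface at z = 0. Lengths are in m, angles in rad, forces in N, time in s.
With the tool pointing down it reaches from about 0.35 to 0.975 m from the base axis. Payload 4.9 kg.
Tool frame: the origin (TCP) lies on the centre line of the jaws, within the pads' length; the fingertips stand ctrl.tcp_to_tips ahead of it and the grasp point (between the pads) lies 3 mm ahead of it (ctrl.tcp_to_tips is the distance from the TCP to the fingertips, in m); z points along the fingers, y is the direction in which the jaws open and shut (so a half turn about z gives the same grasp; the last joint's range is limited). The gripper opens to 85 mm and grips with 20 to 120 N. Pads are 22 mm wide; open, the fingers measure 114 mm over their backs; the gripper's body (76 mm by 85 mm) begins 54 mm behind the grasp point. The pads swing forward as they close: fully open they stand 13 mm farther back than shut.
Start: joints at [-1.287, 0.053, 1.613, -0, 1.476, -0.119], TCP at [0.245, -0.575, 0.224] pointing down, gripper open.
Joint ranges: [-3.01, 3.01], [-1.01, 2.22], [0.06, 2.58], [-1.02, 4.17], [0.09, 2.62], [-3.14, 3.14]. Speed limits (rad/s): [2.57, 2.57, 3.14, 3.14, 3.14, 3.14].

## Interface

Orientations are given as a rotation vector (axis times angle).
In Python, from station import ctrl, vision gives the robot as it stands.
- The arm moves only by the tool jog_arm, never from a script. Its argument "deltas" is a list of rows, each a list of 7 numbers: the turn, a rotation vector about the tool's x, y, z in rad, then the shift along the tool's x, y, z in cm, then the opening, from 0 (shut) to 1 (fully open). A call has 1 to 12 rows; each row shifts and turns the commanded pose from where the row before left it, along the tool's axes as they then stand; what a row does not reach is not made up. A row lasts 1/12 s, in which the tool goes at most 41.7 mm and 7.16 degrees, less where a joint would pass 70% of its speed; a pose out of reach is approached as far as the arm can. A call with a gripper value outside its range is refused whole. The fingers move at their own pace and stop on an object; "grip_force" is the grip in N (left out, the last holds). Time passes only in rows, so rows that do not move let the fingers close. It gives the time, the measured TCP pose, the force and the opening at its end, in the units of the state.
- ctrl.get_obs(): the state, without advancing time (a new reading comes with each control period).
- vision.get_image(name): name is "scene" or "top" or "wrist"; returns (picture, depth): 384x512x3 uint8, red, green, blue; 384x512 float32, m along the optical axis (not along the pixel's ray), 0 where there is no reading.
- vision.calibration(name): a dict with "fx", "fy", "cx", "cy" (pixels), "rvec" (rotation vector, rad) and "tvec" (3), from world to camera coordinates, as OpenCV has them; the wrist camera has in their place "hand_eye" (4x4, takes a point from camera to tool coordinates, whose origin is the TCP and whose axes are the flange's). Camera axes: x right, y down, z forward; pixel columns grow to the right and rows downward; lengths in m; the calibration is good to about 2 mm. The wrist camera is an equidistant fisheye: a pixel r from the principal point sees the ray r / f radians off the axis. A picture is of the moment at which its call begins: read the wrist's pose just before it. calibration takes no time and is no camera call.
- ctrl.finish_job(): hands the job in, once; it reports no verdict.
The state is a dict: "t": time; "q": joint angles; "dq": joint speeds; "effort": joint torques, N m; "tool_pos": TCP position; "tool_rot": TCP orientation; "contact_force": force on the tool from outside, world axes, zero at the start; "wrist_torque": the same for the moment, N m; "opening": finger opening in m.
Only numpy, scipy, OpenCV 4.12 (cv2) and the standard library are available. Lean on these libraries where they do the work, as an engineer would, in place of code of your own. Each camera call takes 0.05 s, during which the arm holds its last target. There are 200 camera calls.

## Working session

There is one attempt and no reset: what is moved stays moved. The work goes in short steps, Python scripts to look and compute and a tool call to move; the robot and the scene stay as the last step left them, time stands still between calls to the robot, and variables do not carry over. Pictures are saved under pics/ and viewed, about 8 in all and at most 12, crops included, and the job is handed in when it is done.

Besides the shell and the picture viewer there is one more tool, called after "Emit:" as name(argument=value, ...) on one line, values as JSON. jog_arm: Moves the arm, as the interface text tells. Its arguments: {"type":"object","properties":{"deltas":{"type":"array"},"grip_force":{"type":"number"}},"required":["deltas"]}

```bash
mkdir -p pics; ls; python3 - <<'E'
from station import ctrl, vision
import cv2, numpy as np
o=ctrl.get_obs(); print({k:np.round(v,4) for k,v in o.items()}, ctrl.tcp_to_tips)
for n in ("scene","top"):
    im,d=vision.get_image(n); cv2.imwrite(f"pics/{n}0.png",im[:,:,::-1]); np.save(f"pics/{n}0.npy",d)
    print(n,vision.calibration(n))
a=cv2.imread("pics/scene0.png");b=cv2.imread("pics/top0.png")
E
```

```text
pics
{'t': np.float64(0.0), 'q': array([-1.287 ,  0.0534,  1.6143, -0.    ,  1.476 , -0.119 ]), 'dq': array([ 0.0001, -0.    ,  0.0002, -0.0017, -0.0019,  0.0018]), 'effort': array([-1.90000e-03, -3.93683e+01, -3.70181e+01, -3.00000e-04,
        7.00000e-03,  0.00000e+00]), 'tool_pos': array([ 0.2448, -0.5744,  0.2225]), 'tool_rot': array([-3.0761e+00, -6.2810e-01,  3.0000e-04]), 'contact_force': array([ 0.1822,  1.2032, -0.675 ]), 'wrist_torque': array([ 0.0919,  0.0067, -0.0056]), 'opening': np.float64(0.0855)} 0.022
scene {'fx': 407.0234222749423, 'fy': 407.0234222749423, 'cx': 258.3464438807253, 'cy': 197.16125875554087, 'rvec': array([ 0.62405873, -2.61951756,  1.19961969]), 'tvec': array([0.50402827, 0.25740157, 0.7255366 ])}
top {'fx': 463.294322836174, 'fy': 463.294322836174, 'cx': 261.33620461808135, 'cy': 191.53639903906696, 'rvec': array([ 2.1567518 , -2.18062548,  0.08171787]), 'tvec': array([-0.00171333,  0.56890749,  1.00138505])}
```

View pics/scene0.png

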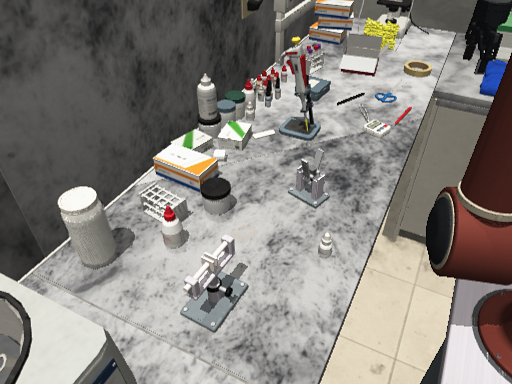

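View pics/top0.png

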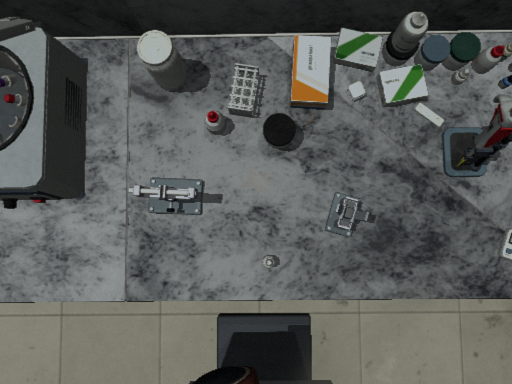

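The scene view shows the clip in its dock at about (309,185) and the stand at (212,285). The top view has the dock at (345,215), the stand at (177,196), the jar at (280,132), the red bottle at (214,120) and the dropper at (271,262). Next I'll measure the base plates and upper parts.

```bash
cat > h.py <<'E'
import numpy as np, cv2
from station import ctrl, vision
def cam(n):
    c=vision.calibration(n); R=cv2.Rodrigues(np.array(c["rvec"]))[0]; return c,R,np.array(c["tvec"])
def cloud(n,d):
    c,R,t=cam(n); v,u=np.mgrid[:384,:512]
    P=np.stack([(u-c["cx"])/c["fx"]*d,(v-c["cy"])/c["fy"]*d,d],-1)
    return (P-t)@R
def onplane(n,uv,z):
    c,R,t=cam(n); uv=np.atleast_2d(uv).astype(float)
    r=np.c_[(uv[:,0]-c["cx"])/c["fx"],(uv[:,1]-c["cy"])/c["fy"],np.ones(len(uv))]@R
    o=-R.T@t; return o+r*((z-o[2])/r[:,2])[:,None]
E
python3 - <<'E'
from h import *
im=cv2.imread("pics/top0.png"); W=cloud("top",np.load("pics/top0.npy"))
sc=cv2.imread("pics/scene0.png"); WS=cloud("scene",np.load("pics/scene0.npy"))
hsv=cv2.cvtColor(im,cv2.COLOR_BGR2HSV)
for nm,(u0,v0,u1,v1) in dict(dock=(315,185,380,245),stand=(125,165,225,225)).items():
    w=W[v0:v1,u0:u1].reshape(-1,3); z=w[:,2]
    print(nm,"z hist",np.histogram(z,bins=np.arange(-.01,.17,.01))[0])
    h=hsv[v0:v1,u0:u1]; print(hsv[(205 if nm=='stand' else 229),(160 if nm=='stand' else 335)])
    for lo,hi in ((.004,.02),(.06,.09),(.09,.14)):
        m=((W[...,2]>lo)&(W[...,2]<hi)); k=np.zeros_like(m);k[v0:v1,u0:u1]=1; m&=k
        if m.sum()<8: continue
        p=W[m]; r=cv2.minAreaRect(p[:,:2].astype(np.float32)*1000)
        print(lo,hi,m.sum(),"mean",p.mean(0).round(4),"rect",np.round(r[0],1),np.round(r[1],1),round(r[2],1),'zmed',np.median(p[:,2]).round(4))
a=cv2.resize(im[155:250,125:225],None,fx=4,fy=4,interpolation=cv2.INTER_CUBIC)
b=cv2.resize(im[175:270,310:410],None,fx=4,fy=4,interpolation=cv2.INTER_CUBIC)
cv2.imwrite("pics/crop1.png",np.hstack([a,b]))
a=cv2.resize(sc[230:330,170:260],None,fx=4,fy=4,interpolation=cv2.INTER_CUBIC)
b=cv2.resize(sc[130:230,270:360],None,fx=4,fy=4,interpolation=cv2.INTER_CUBIC)
cv2.imwrite("pics/crop2.png",np.hstack([a,b]))
E
```

```text
dock z hist [1800 1266  146   10   12   13   30  174  171  111   32   31   34   49
    0    0    0]
[98 45 91]
0.004 0.02 511 mean [ 0.5143 -0.1805  0.0089] rect [ 519.  -188.6] [146.6 103.8] 33.3 zmed 0.0089
0.06 0.09 456 mean [ 0.5175 -0.1896  0.0737] rect [ 517.7 -189.3] [35.9 65.5] 71.8 zmed 0.074
0.09 0.14 146 mean [ 0.5157 -0.1957  0.111 ] rect [ 518.  -189.3] [64.4 18.5] 72.3 zmed 0.1125
stand z hist [2738 1581  821    3    0    2   83    2    0  163   62   32   89  365
   36    0    0]
[100  39  99]
0.004 0.02 1242 mean [0.5609 0.1826 0.0107] rect [564.  184.8] [201.3 128. ] 87.3 zmed 0.0109
0.06 0.09 165 mean [0.5607 0.1849 0.0877] rect [550.  181.2] [111.2  48.3] 87.3 zmed 0.0882
0.09 0.14 584 mean [0.5627 0.1892 0.1189] rect [563.3 191.3] [134.7  25.1] 86.3 zmed 0.1221
```

View pics/crop1.png

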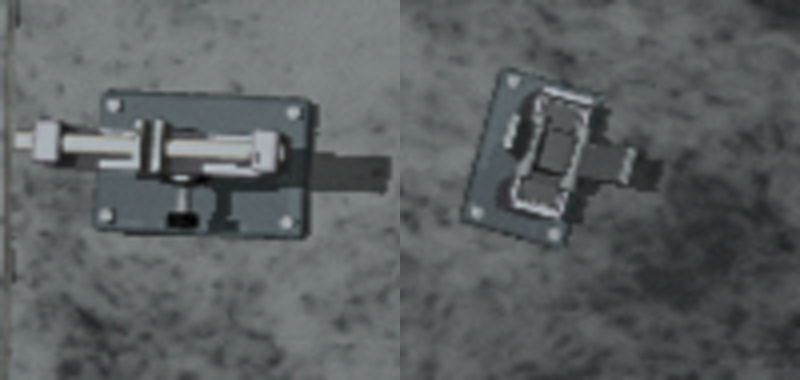

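View pics/crop2.png

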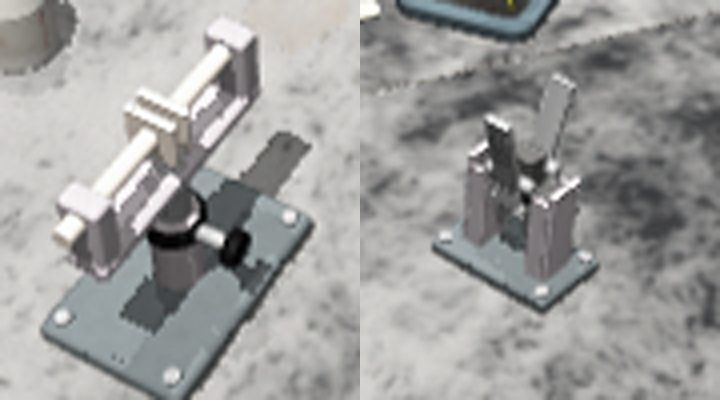

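The crops show the stand's base with four screws and its flanges at crop (150,145), which is pixel (162,191) in the top image. The clip's lever tips are at crop (512,130) and (628,165). The lever cloud measures 64x18.5 mm, which matches the stated 66x18. Next I'll refine with base-plate masks from both cameras and check the flanges.

```bash
python3 - <<'E'
from h import *
for n,boxes in dict(top=dict(dock=(315,185,380,245),stand=(140,165,225,225)),scene=dict(dock=(275,165,345,215),stand=(170,250,260,340))).items():
    im=cv2.imread(f"pics/{n}0.png"); hsv=cv2.cvtColor(im,cv2.COLOR_BGR2HSV)
    W=cloud(n,np.load(f"pics/{n}0.npy"))
    for nm,(u0,v0,u1,v1) in boxes.items():
        m=np.zeros((384,512),np.uint8); H=hsv[v0:v1,u0:u1].astype(int)
        m[v0:v1,u0:u1]=((abs(H[...,0]-99)<12)&(H[...,1]>28))*255
        m=cv2.morphologyEx(m,cv2.MORPH_OPEN,np.ones((2,2)))
        c=max(cv2.findContours(m,0,1)[0],key=cv2.contourArea)
        z=np.median(W[m>0][:,2]); p=onplane(n,c[:,0,:],.010 if abs(z-.010)>.004 else z)
        r=cv2.minAreaRect((p[:,:2]*1000).astype(np.float32)); print(n,nm,"z",z.round(4),np.round(r[0],1),np.round(r[1],1),round(r[2],1))
        if nm=="stand":
            k=np.zeros((384,512),bool);k[v0-30:v1,u0-25:u1]=1
            f=k&(W[...,2]>.108)&(W[...,2]<.145); q=W[f]
            print("  tops hist",np.histogram(q[:,2],bins=np.arange(.108,.146,.003))[0])
            g=f&(W[...,2]>.1245); print("  y of high",np.round(np.percentile(W[g][:,1],[0,5,25,50,75,95,100]),3),"x",np.round(np.percentile(W[g][:,0],[5,50,95]),3),"z",np.percentile(W[g][:,2],[5,50,95]).round(4),g.sum())
E
```

```text
top dock z 0.0091 [ 512.7 -178.5] [92.  51.2] 8.4
top stand z 0.011 [560.3 183.9] [117.7  78.6] 87.0
  tops hist [ 12   9  22  53 158 117  73  47   6   0   0   0]
  y of high [0.125 0.127 0.136 0.187 0.236 0.245 0.254] x [0.552 0.563 0.574] z [0.1246 0.127  0.1317] 187Traceback (most recent call last):
  File "<stdin>", line 9, in <module>
ValueError: max() iterable argument is empty
```

```bash
cat >> h.py <<'E'
from scipy.spatial.transform import Rotation as Ro
def go(x,y,z,ang):
    """tool-frame shift (before turning) cm and tool-z turn to put TCP at xyz, tool y along ang deg (mod 180)"""
    o=ctrl.get_obs(); R=Ro.from_rotvec(o["tool_rot"]).as_matrix(); p=o["tool_pos"]
    s=R.T@(np.array([x,y,z])-p)*100
    a=np.array([np.cos(np.radians(ang)),np.sin(np.radians(ang)),0])
    if a@R[:,1]<0:a=-a
    l=R.T@a; turn=np.arctan2(-l[0],l[1])
    print("t",round(o["t"],2),"pos",p.round(4),"tooly ang",np.degrees(np.arctan2(R[1,1],R[0,1])).round(2),"tilt",np.degrees(np.arccos(-R[2,2])).round(2),"F",o["contact_force"].round(2),"open",round(float(o["opening"]),4),"q6",o["q"][5].round(2))
    print("shift cm",s.round(2),"turn",turn.round(3))
E
python3 - <<'E'
from h import *
go(.56,.187,.27,87); go(.518,-.189,.27,72.3); print(vision.calibration("wrist"))
E
```

```text
t 0.1 pos [ 0.2448 -0.5744  0.2226] tooly ang -66.92 tilt 0.11 F [-0.77  1.05 -0.68] open 0.0856 q6 -0.12
shift cm [ 58.84 -57.7   -4.62] turn 0.455
t 0.1 pos [ 0.2448 -0.5744  0.2226] tooly ang -66.92 tilt 0.11 F [-0.77  1.05 -0.68] open 0.0856 q6 -0.12
shift cm [ 40.24 -24.76  -4.69] turn 0.712
{'fx': 297.3186396354542, 'fy': 297.3186396354542, 'cx': 259.1081351202324, 'cy': 188.5414965384896, 'hand_eye': array([[-3.47971656e-04, -9.54922915e-01, -2.96853675e-01,
         7.55687279e-02],
       [ 9.99999886e-01, -4.29716887e-04,  2.10119976e-04,
        -1.75824643e-03],
       [-3.28211418e-04, -2.96853568e-01,  9.54922956e-01,
        -1.50031512e-01],
       [ 0.00000000e+00,  0.00000000e+00,  0.00000000e+00,
         1.00000000e+00]])}
```

Emit:
jog_arm(deltas=[[0,0,0,3.35,-2.06,-0.39,1],[0,0,0,3.35,-2.06,-0.39,1],[0,0,0,3.35,-2.06,-0.39,1],[0,0,0,3.35,-2.06,-0.39,1],[0,0,0,3.35,-2.06,-0.39,1],[0,0,0,3.35,-2.06,-0.39,1],[0,0,0,3.35,-2.06,-0.39,1],[0,0,0,3.35,-2.06,-0.39,1],[0,0,0,3.35,-2.06,-0.39,1],[0,0,0,3.35,-2.06,-0.39,1],[0,0,0,3.35,-2.06,-0.39,1],[0,0,0,3.35,-2.06,-0.39,1]], grip_force=25)

```text
t: 1.1
tool_pos: [0.5185, -0.188, 0.2703]
tool_rot: [-3.078, -0.628, 0.001]
contact_force: [0.4, -0.6, 0.1]
opening: 0.0857
```

Emit:
jog_arm(deltas=[[0,0,0.119,0,0,0,1],[0,0,0.119,0,0,0,1],[0,0,0.119,0,0,0,1],[0,0,0.119,0,0,0,1],[0,0,0.118,0,0,0,1],[0,0,0.118,0,0,0,1],[0,0,0,0,0,0,1],[0,0,0,0,0,0,1]])

```text
t: 1.77
tool_pos: [0.5177, -0.1899, 0.27]
tool_rot: [-3.105, 0.479, 0.001]
contact_force: [0.4, 0.7, 0.8]
opening: 0.0853
```

```bash
python3 - <<'E'
from h import *
go(.518,-.189,.27,72.3); go(.56,.187,.27,87)
o=ctrl.get_obs(); im,d=vision.get_image("wrist"); cv2.imwrite("pics/w1.png",im[:,:,::-1]); np.savez("pics/w1.npz",d=d,p=o["tool_pos"],r=o["tool_rot"])
E
```

```text
t 1.77 pos [ 0.5177 -0.1899  0.27  ] tooly ang -107.55 tilt 0.05 F [0.44 0.72 0.81] open 0.0853 q6 1.39
shift cm [ 0.   -0.09  0.  ] turn 0.003
t 1.77 pos [ 0.5177 -0.1899  0.27  ] tooly ang -107.55 tilt 0.05 F [0.44 0.72 0.81] open 0.0853 q6 1.39
shift cm [-7.330e+00 -3.721e+01  1.000e-02] turn -0.254
```

View pics/w1.png

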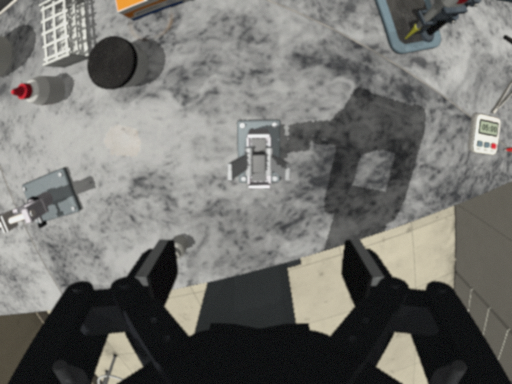

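The wrist view shows the clip square to the gripper, with lever tops near (231,171) and (289,171). The stand is at the left edge, around (40,205). I'll take the lever positions from the wrist depth.

```bash
cat >> h.py <<'E'
def wcloud(f):
    s=np.load(f); d=s["d"]; c=vision.calibration("wrist"); v,u=np.mgrid[:384,:512]
    x=(u-c["cx"])/c["fx"]; y=(v-c["cy"])/c["fy"]; th=np.hypot(x,y)+1e-9
    P=np.stack([x/th*np.tan(th)*d,y/th*np.tan(th)*d,d],-1)
    H=c["hand_eye"]; T=P@H[:3,:3].T+H[:3,3]          # tool coords
    return T, T@Ro.from_rotvec(s["r"]).as_matrix().T+s["p"]
E
python3 - <<'E'
from h import *
T,W=wcloud("pics/w1.npz")
b=np.zeros((384,512),bool); b[115:200,215:305]=1
for lo,hi in ((.10,.135),(.118,.135),(.05,.09),(.005,.015)):
    m=b&(W[...,2]>lo)&(W[...,2]<hi); 
    r=cv2.minAreaRect((W[m][:,:2]*1000).astype(np.float32)); print(lo,hi,m.sum(),np.round(r[0],1),np.round(r[1],1),round(r[2],2),W[m].mean(0).round(4), np.percentile(W[m][:,2],98).round(4))
E
```

```text
0.1 0.135 436 [ 519.3 -188.1] [64.4 18.1] 72.64 [ 0.5203 -0.1876  0.1158] 0.1249
0.118 0.135 212 [ 519.5 -188.1] [64.3 17.8] 72.84 [ 0.5203 -0.1872  0.1226] 0.1251
0.05 0.09 1450 [ 519.1 -189. ] [41.  64.9] 72.75 [ 0.5207 -0.189   0.0741] 0.0879
0.005 0.015 1059 [ 519.8 -188.4] [59.3 89.3] 74.31 [ 0.5348 -0.1929  0.0098] 0.0132
```

Emit:
jog_arm(deltas=[[0,0,0,-0.61,-3.1,0,1],[0,0,0,-0.61,-3.1,0,1],[0,0,0,-0.61,-3.1,0,1],[0,0,0,-0.61,-3.1,0,1],[0,0,0,-0.61,-3.1,0,1],[0,0,0,-0.61,-3.1,0,1],[0,0,0,-0.61,-3.1,0,1],[0,0,0,-0.61,-3.1,0,1],[0,0,0,-0.61,-3.1,0,1],[0,0,0,-0.61,-3.1,0,1],[0,0,0,-0.61,-3.1,0,1],[0,0,0,-0.61,-3.1,0,1]])

```text
t: 2.82
tool_pos: [0.5613, 0.1883, 0.2704]
tool_rot: [3.105, -0.48, 0.0]
contact_force: [1.1, -0.5, -0.5]
opening: 0.0855
```

Emit:
jog_arm(deltas=[[0,0,-0.085,0,0,0,1],[0,0,-0.085,0,0,0,1],[0,0,-0.084,0,0,0,1],[0,0,0,0,0,0,1],[0,0,0,0,0,0,1]])

```text
t: 3.23
tool_pos: [0.5613, 0.1867, 0.2703]
tool_rot: [3.14, -0.088, -0.001]
contact_force: [-1.4, 0.3, 0.6]
opening: 0.0854
```

```bash
python3 - <<'E'
from h import *
o=ctrl.get_obs(); im,d=vision.get_image("wrist"); cv2.imwrite("pics/w2.png",im[:,:,::-1]); np.savez("pics/w2.npz",d=d,p=o["tool_pos"],r=o["tool_rot"])
go(.56,.187,.27,87)
T,W=wcloud("pics/w2.npz")
b=np.zeros((384,512),bool); b[40:235,120:400]=1
for lo,hi in ((.11,.116),(.116,.122),(.122,.126),(.126,.13),(.13,.135),(.135,.14),(.005,.015)):
    m=b&(W[...,2]>lo)&(W[...,2]<hi)
    if m.sum()<5: continue
    r=cv2.minAreaRect((W[m][:,:2]*1000).astype(np.float32)); print(lo,hi,m.sum(),np.round(r[0],1),np.round(r[1],1),round(r[2],2))
c=im[70:240,150:380,::-1]; cv2.imwrite("pics/w2c.png",cv2.resize(c,None,fx=3,fy=3,interpolation=cv2.INTER_CUBIC))
E
```

```text
t 3.28 pos [0.5614 0.1866 0.2704] tooly ang -93.23 tilt 0.01 F [ 0.83  0.5  -0.72] open 0.0854 q6 1.82
shift cm [-0.14 -0.04  0.04] turn -0.004
0.11 0.116 42 [567.4 187.4] [119.7  20.8] 86.97
0.116 0.122 460 [567.4 192.6] [135.8  21.1] 87.06
0.122 0.126 645 [566.1 192.8] [135.   23.8] 87.76
0.126 0.13 447 [565.1 188.6] [123.   24.9] 87.01
0.13 0.135 157 [564.8 191.5] [13.1 25. ] 86.89
0.005 0.015 2807 [566.5 184.8] [304.7 420.6] 0.96
```

View pics/w2c.png

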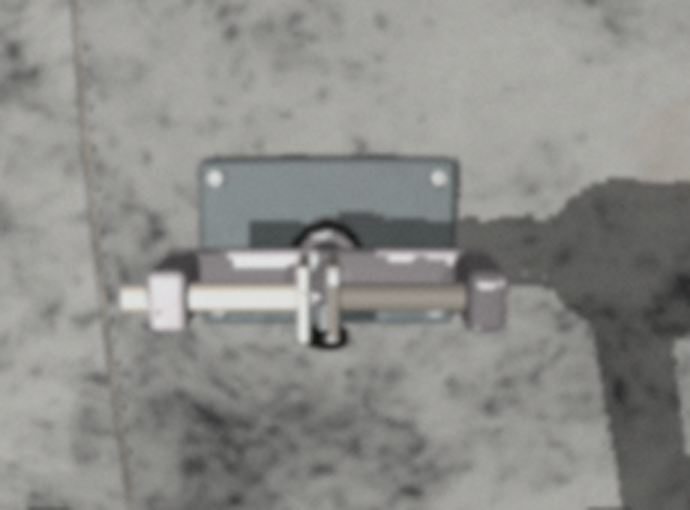

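The wrist view shows the two flanges near crop (303,300) and (333,300), with the neck running past the left upright. That puts the sliding flange on the +y world side. The flange block measures 13x25 mm (expected 14x26), centred at (564.8,191.5) and 2.9 mm from the middle of the uprights, which also fits. I'll check the flange height, then go back for the clip.

```bash
python3 - <<'E'
from h import *
T,W=wcloud("pics/w2.npz")
a=np.radians(87); e=np.array([np.cos(a),np.sin(a)]); n=np.array([e[1],-e[0]])
D=W[...,:2]-np.array([.5646,.1886]); s=D@e; x=D@n
for lo in np.arange(-8,14,2)/1000:
    m=(s>lo)&(s<lo+.002)&(abs(x)<.016)&(W[...,2]>.1); 
    if m.sum(): print(lo,m.sum(),"z90",np.percentile(W[m][:,2],[50,90]).round(4),"x",(x[m&(W[...,2]>.126)].min()*1e3 if (m&(W[...,2]>.126)).any() else 0).round(1) if m.any() else '',(x[m].max()*1e3).round(1))
for sg in(1,-1):
    m=(sg*s>.045)&(sg*s<.075)&(W[...,2]>.11)&(abs(x)<.03); print("upright",sg,(s[m].min()*1e3).round(1),(s[m].max()*1e3).round(1),"z",np.percentile(W[m][:,2],[50,90]).round(4))
    m=m&(sg*s<.06)&(sg*s>.05);print("   x",np.percentile(x[m]*1e3,[2,98]).round(1))
go(.519,-.1885,.27,72.7)
E
```

```text
-0.008 449 z90 [0.3646 0.373 ] x 4.7 15.9
-0.006 451 z90 [0.3642 0.3728] x 4.7 8.6
-0.004 472 z90 [0.3635 0.3726] x -12.4 13.1
-0.002 466 z90 [0.3635 0.3726] x -12.4 13.2
0.0 412 z90 [0.3654 0.3728] x 5.0 8.3
0.002 424 z90 [0.365  0.3729] x 4.7 8.7
0.004 453 z90 [0.3642 0.3729] x -11.9 12.6
0.006 554 z90 [0.3648 0.378 ] x -12.4 16.0
0.008 533 z90 [0.365  0.3791] x -12.3 16.0
0.01 487 z90 [0.3651 0.379 ] x 4.8 16.0
0.012 505 z90 [0.371  0.3793] x 5.1 16.0
upright 1 45.0 74.1 z [0.354  0.3802]
   x [-14.1   9.2]
upright -1 -75.0 -45.0 z [0.353  0.3801]
   x [-12.6   9.2]
t 3.28 pos [0.5614 0.1866 0.2704] tooly ang -93.23 tilt 0.01 F [ 0.83  0.5  -0.72] open 0.0854 q6 1.82
shift cm [-2.12 37.68  0.04] turn 0.246
```

Emit:
jog_arm(deltas=[[0,0,0,-0.177,3.14,0,1],[0,0,0,-0.177,3.14,0,1],[0,0,0,-0.177,3.14,0,1],[0,0,0,-0.177,3.14,0,1],[0,0,0,-0.177,3.14,0,1],[0,0,0,-0.177,3.14,0,1],[0,0,0,-0.177,3.14,0,1],[0,0,0,-0.177,3.14,0,1],[0,0,0,-0.177,3.14,0,1],[0,0,0,-0.177,3.14,0,1],[0,0,0,-0.177,3.14,0,1],[0,0,0,-0.177,3.14,0,1]])

```text
t: 4.28
tool_pos: [0.5188, -0.1902, 0.2707]
tool_rot: [3.14, -0.089, 0.001]
contact_force: [-0.1, 1.0, 0.3]
opening: 0.0856
```

Emit:
jog_arm(deltas=[[0,0,0.082,0,0,0,1],[0,0,0.082,0,0,0,1],[0,0,0.082,0,0,0,1],[0,0,0,0,0,2.0,1],[0,0,0,0,0,2.0,1],[0,0,0,0,0,2.0,1],[0,0,0,0,0,2.0,1],[0,0,0,0,0,0,1],[0,0,0,0,0,0,1]])

```text
t: 5.03
tool_pos: [0.5186, -0.1882, 0.1894]
tool_rot: [-3.105, 0.473, 0.004]
contact_force: [0.4, 0.3, 0.5]
opening: 0.0856
```

```bash
python3 -c "
from h import *
go(.519,-.1885,.110,72.7)"
```

```text
t 5.03 pos [ 0.5186 -0.1882  0.1894] tooly ang -107.31 tilt 0.15 F [0.42 0.33 0.53] open 0.0856 q6 1.39
shift cm [0.07 0.02 7.94] turn -0.0
```

Emit:
jog_arm(deltas=[[0,0,0,0.07,0,2.0,1],[0,0,0,0,0,2.0,1],[0,0,0,0,0,1.9,1],[0,0,0,0,0,1.2,1],[0,0,0,0,0,0.8,1],[0,0,0,0,0,0,1],[0,0,0,0,0,0,1]])

```text
t: 5.62
tool_pos: [0.5206, -0.1889, 0.1125]
tool_rot: [3.106, -0.471, 0.002]
contact_force: [0.2, 1.2, 0.5]
opening: 0.0855
```

Emit:
jog_arm(deltas=[[0,0,0,0,0,0,0.8],[0,0,0,0,0,0,0.65],[0,0,0,0,0,0,0.55],[0,0,0,0,0,0,0.45],[0,0,0,0,0,0,0.35],[0,0,0,0,0,0,0.25],[0,0,0,0,0,0,0.25],[0,0,0,0,0,0,0.25],[0,0,0,0,0,0,0.25],[0,0,0,0,0,0,0.25],[0,0,0,0,0,0,0.25]], grip_force=25)

```text
t: 6.53
tool_pos: [0.5233, -0.188, 0.1193]
tool_rot: [-3.104, 0.47, -0.01]
contact_force: [-8.0, 8.7, 26.6]
opening: 0.0212
```

The opening is 21 mm, less than the 34 mm of squeezed levers, and there is a 26 N upward force, so this isn't a proper grasp. I'll look before moving.

```bash
python3 - <<'E'
from h import *
print({k:np.round(v,3) for k,v in ctrl.get_obs().items()})
o=ctrl.get_obs(); im,d=vision.get_image("wrist"); np.savez("pics/w3.npz",d=d,p=o["tool_pos"],r=o["tool_rot"])
s,_=vision.get_image("scene")
a=cv2.resize(im[60:384,90:430],(629,600),interpolation=cv2.INTER_CUBIC)[:,:,::-1]
b=cv2.resize(s[120:220,260:360],(400,400),interpolation=cv2.INTER_CUBIC)[:,:,::-1]
A=cv2.resize(a,(420,400)); cv2.imwrite("pics/x3.png",np.hstack([A,b[:, :380]]))
E
```

```text
{'t': np.float64(6.533), 'q': array([-0.481, -0.027,  1.873,  0.004,  1.29 ,  1.389]), 'dq': array([ 0.   , -0.001,  0.   ,  0.   , -0.001, -0.001]), 'effort': array([ -3.555, -20.393, -25.839,  -1.579,  -3.097,   0.108]), 'tool_pos': array([ 0.523, -0.188,  0.119]), 'tool_rot': array([-3.104,  0.47 , -0.01 ]), 'contact_force': array([-8.026,  8.743, 26.619]), 'wrist_torque': array([1.93 , 1.229, 0.123]), 'opening': np.float64(0.021)}
```

View pics/x3.png

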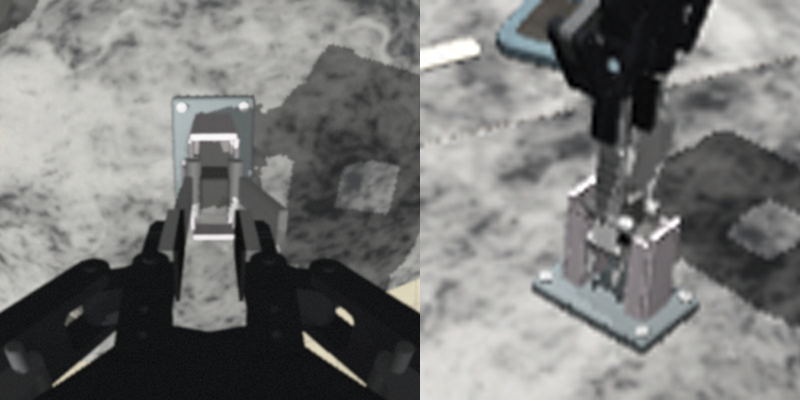

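```bash
python3 - <<'E'
from h import *
T,W=wcloud("pics/w3.npz")
# clip/dock local frame
a=np.radians(72.7); e=np.array([np.cos(a),np.sin(a)]); n=np.array([e[1],-e[0]])
D=W[...,:2]-np.array([.519,-.1885]); y=D@e*1e3; x=D@n*1e3; z=W[...,2]*1e3
print("tool", (np.load("pics/w3.npz")["p"][:2]-[.519,-.1885])@np.c_[n,e]*1e3)
ok=(np.load("pics/w3.npz")["d"]>.02)
for zl in range(60,150,6):
    m=ok&(z>zl)&(z<zl+6)&(abs(x)<45)&(abs(y)<60)
    if not m.any(): continue
    h,_,_=np.histogram2d(y[m],x[m],bins=[np.arange(-60,61,6),[-45,-30,-20,-10,0,10,20,30,45]])
    print(zl,*[f"y{-60+6*i}:"+str(list(r.astype(int))) for i,r in enumerate(h) if r.sum()>6])
E
```

```text
tool [3.92974692 1.71280757]
60 y-12:[np.int64(0), np.int64(55), np.int64(0), np.int64(0), np.int64(0), np.int64(55), np.int64(63), np.int64(15)] y-6:[np.int64(0), np.int64(68), np.int64(0), np.int64(0), np.int64(0), np.int64(95), np.int64(70), np.int64(16)] y0:[np.int64(0), np.int64(69), np.int64(0), np.int64(0), np.int64(0), np.int64(105), np.int64(77), np.int64(17)] y6:[np.int64(0), np.int64(61), np.int64(0), np.int64(0), np.int64(0), np.int64(48), np.int64(58), np.int64(12)] y12:[np.int64(0), np.int64(0), np.int64(0), np.int64(0), np.int64(9), np.int64(0), np.int64(1), np.int64(3)]
66 y-18:[np.int64(0), np.int64(0), np.int64(0), np.int64(0), np.int64(0), np.int64(17), np.int64(37), np.int64(1)] y-12:[np.int64(0), np.int64(42), np.int64(0), np.int64(0), np.int64(0), np.int64(20), np.int64(14), np.int64(18)] y-6:[np.int64(0), np.int64(38), np.int64(0), np.int64(0), np.int64(0), np.int64(23), np.int64(2), np.int64(18)] y0:[np.int64(0), np.int64(37), np.int64(0), np.int64(0), np.int64(0), np.int64(28), np.int64(1), np.int64(17)] y6:[np.int64(0), np.int64(42), np.int64(0), np.int64(0)
[... 5652 characters left out ...]
, np.int64(0), np.int64(0)]
144 y-24:[np.int64(0), np.int64(0), np.int64(0), np.int64(0), np.int64(41), np.int64(0), np.int64(0), np.int64(0)] y-18:[np.int64(0), np.int64(0), np.int64(0), np.int64(0), np.int64(29), np.int64(33), np.int64(0), np.int64(0)] y-12:[np.int64(0), np.int64(0), np.int64(0), np.int64(17), np.int64(21), np.int64(60), np.int64(0), np.int64(0)] y12:[np.int64(0), np.int64(0), np.int64(0), np.int64(17), np.int64(18), np.int64(67), np.int64(0), np.int64(0)] y18:[np.int64(0), np.int64(0), np.int64(0), np.int64(0), np.int64(32), np.int64(29), np.int64(0), np.int64(0)] y24:[np.int64(0), np.int64(0), np.int64(0), np.int64(0), np.int64(34), np.int64(0), np.int64(0), np.int64(0)]
```

```bash
python3 - <<'E'
import cv2,numpy as np
a=cv2.imread("pics/x3.png")[:,:420]; c=a[80:330,100:330]
b=cv2.imread("pics/x3.png")[90:260,520:720]
cv2.imwrite("pics/x3c.png",np.hstack([cv2.resize(c,(414,450),interpolation=cv2.INTER_CUBIC),cv2.resize(b,(386,450),interpolation=cv2.INTER_CUBIC)]))
E
```

```text
(no output)
```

View pics/x3c.png

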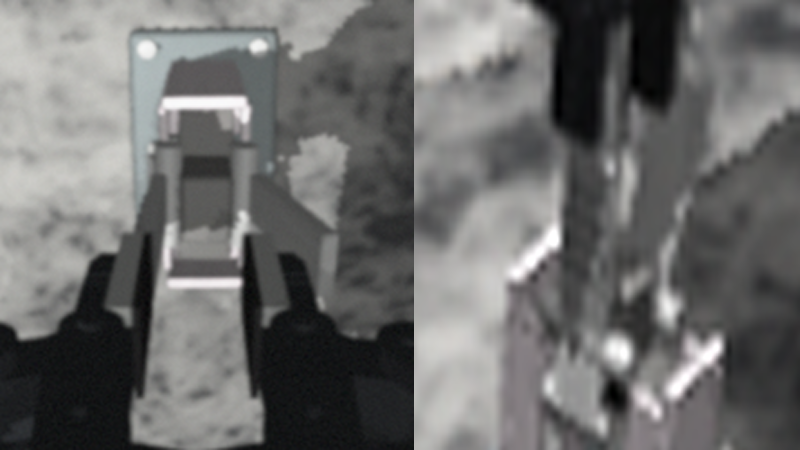

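The picture and depth show the left (+y) lever squeezed upright at y≈+15. The right lever is still flared at y≈-33, with the right finger inside it, and the tips are pressing on the hub. I'll back out gently: unload upwards, slide toward +y to free the left lever, then rise.

Emit:
jog_arm(deltas=[[0,0,0,0,0,-0.3,0.25],[0,0,0,0,0,-0.3,0.25],[0,0,0,0,0,-0.3,0.25],[0,0,0,0,0,0,0.25]])

```text
t: 6.97
tool_pos: [0.5213, -0.1891, 0.1227]
tool_rot: [3.105, -0.471, 0.006]
contact_force: [-0.2, -0.2, -0.9]
opening: 0.0212
```

```bash
python3 -c "
from h import *
go(.519,-.1885,.120,72.7)"
```

```text
t 6.97 pos [ 0.5213 -0.1891  0.1227] tooly ang -107.24 tilt 0.22 F [-0.18 -0.2  -0.93] open 0.0212 q6 1.39
shift cm [-0.24  0.01  0.27] turn 0.001
```

```bash
python3 - <<'E'
from h import *
o=ctrl.get_obs(); im,d=vision.get_image("wrist"); np.savez("pics/w4.npz",d=d,p=o["tool_pos"],r=o["tool_rot"]); cv2.imwrite("pics/w4.png",im[:,:,::-1])
T,W=wcloud("pics/w4.npz")
a=np.radians(72.7); e=np.array([np.cos(a),np.sin(a)]); n=np.array([e[1],-e[0]])
D=W[...,:2]-np.array([.519,-.1885]); y=D@e*1e3; x=D@n*1e3; z=W[...,2]*1e3
g=im.astype(int).sum(2)
for zl in range(84,150,6):
    for sg in (1,-1):
        m=(d>.02)&(z>zl)&(z<zl+6)&(abs(x-2)<20)&(y*sg>4)&(y*sg<45)
        if m.sum()>5: print(zl,sg,m.sum(),"y",np.percentile(y[m],[2,50,98]).round(1),"x",np.percentile(x[m],[2,98]).round(0),"bright",np.median(g[m]))
c=im[110:300,150:370,::-1]; s,_=vision.get_image("scene"); b=s[120:205,285:345,::-1]
cv2.imwrite("pics/x4.png",np.hstack([cv2.resize(c,(440,380),interpolation=cv2.INTER_CUBIC),cv2.resize(b,(268,380),interpolation=cv2.INTER_CUBIC)]))
E
```

```text
84 1 487 y [ 4.   9.4 23.6] x [-9. 11.] bright 273.0
84 -1 96 y [-15.9 -11.6  -4. ] x [-8. 10.] bright 224.0
90 1 163 y [22.2 24.2 27.9] x [-8. 10.] bright 320.0
90 -1 64 y [-16.6 -12.5 -11.5] x [-7.  9.] bright 226.5
96 1 168 y [25.5 27.3 30.7] x [-7. 10.] bright 323.0
96 -1 65 y [-18.  -13.4 -12.4] x [-4.  9.] bright 224.0
102 1 187 y [28.2 30.3 34.3] x [-7. 10.] bright 325.0
102 -1 68 y [-19.  -14.4 -13.5] x [-2.  9.] bright 224.0
108 1 180 y [31.3 33.  36.4] x [-7. 10.] bright 326.0
108 -1 65 y [-20.4 -15.5 -14.4] x [1. 9.] bright 222.0
114 1 317 y [33.9 36.6 41.4] x [-7. 10.] bright 346.0
114 -1 56 y [-20.8 -17.  -15.6] x [4. 9.] bright 223.5
120 1 85 y [36.5 38.  40. ] x [-6. 10.] bright 640.0
120 -1 53 y [-21.7 -18.8 -16.7] x [6. 9.] bright 224.0
126 -1 86 y [-22.7 -19.9  -9.2] x [4. 9.] bright 350.5
132 1 87 y [11.8 13.1 23.6] x [-9. 12.] bright 235.0
132 -1 88 y [-20.7 -10.6  -9.1] x [-8. 12.] bright 229.5
138 1 155 y [11.9 16.  24.9] x [-5. 12.] bright 131.0
138 -1 167 y [-22.8 -14.2  -9.2] x [-6. 12.] bright 135.0
144 1 197 y [11.9 16.8 24.9] x [-8. 13.] bright 87.0
144 -1 188 y [-22.3 -13.7  -9.3] x [-8. 12.] bright 92.0
```

View pics/x4.png

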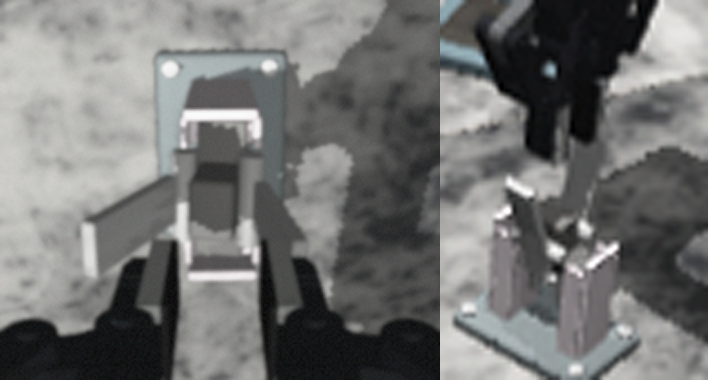

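```bash
python3 - <<'E'
from h import *
c,R,t=cam("scene")
a=np.radians(72.7); e=np.array([np.cos(a),np.sin(a)]); n=np.array([e[1],-e[0]])
def pj(x,y,z):
    P=R@np.r_[np.array([.519,-.1885])+x/1e3*n+y/1e3*e,z/1e3]+t; u=P[0]/P[2]*c["fx"]+c["cx"]; v=P[1]/P[2]*c["fy"]+c["cy"]; return ((u-285)*4.47+440).round(0),((v-120)*4.47).round(0)
for y in (12,18,-12,-18):
  for z in (100,115,130): print(y,z,pj(3,y,z))
print("lever top if rolled",pj(0,38,122),pj(0,-20,128))
print("scene cam pos",-R.T@t)
T,W=wcloud("pics/w4.npz"); d=np.load("pics/w4.npz")["d"]
im=cv2.imread("pics/w4.png").astype(int).sum(2)
m=(d>.02)&(abs(T[...,1])<.03)&(T[...,2]>-.04)&(T[...,2]<.03)&(abs(T[...,0])<.02)&(im<200)
print("dark pts tool z hist",np.histogram(T[m][:,2]*1e3,bins=np.arange(-40,31,5)))
E
```

```text
12 100 (np.float64(539.0), np.float64(199.0))
12 115 (np.float64(542.0), np.float64(176.0))
12 130 (np.float64(544.0), np.float64(152.0))
18 100 (np.float64(532.0), np.float64(204.0))
18 115 (np.float64(534.0), np.float64(181.0))
18 130 (np.float64(537.0), np.float64(157.0))
-12 100 (np.float64(568.0), np.float64(180.0))
-12 115 (np.float64(570.0), np.float64(157.0))
-12 130 (np.float64(573.0), np.float64(134.0))
-18 100 (np.float64(575.0), np.float64(176.0))
-18 115 (np.float64(577.0), np.float64(153.0))
-18 130 (np.float64(580.0), np.float64(129.0))
lever top if rolled (np.float64(515.0), np.float64(189.0)) (np.float64(586.0), np.float64(133.0))
scene cam pos [0.27773441 0.56746981 0.66898806]
dark pts tool z hist (array([239, 247, 232, 208, 163,  26,   0,   0,   0,   0,   0,   1,   2,
         0]), array([-40, -35, -30, -25, -20, -15, -10,  -5,   0,   5,  10,  15,  20,
        25,  30]))
```

Both cameras agree that the fingertips sit about 8 mm behind the reported TCP, not 22 mm ahead. So the fingers closed above the lever tops, and the clip is now leaning about 7° in its dock. I'll rise clear, then re-measure the clip and the real fingertip position.

Emit:
jog_arm(deltas=[[0,0,0,0,0,-0.5,0.25],[0,0,0,0,0,-1.0,0.25],[0,0,0,0,0,-2.0,0.25],[0,0,0,0,0,-3.0,0.4],[0,0,0,0,0,-3.5,0.4],[0,0,0,0,0,-2,0.4],[0,0,0,0,0,0,0.4],[0,0,0,0,0,0,0.4]])

```text
t: 7.73
tool_pos: [0.5209, -0.1891, 0.2429]
tool_rot: [3.105, -0.471, 0.006]
contact_force: [-0.7, -0.3, -0.4]
opening: 0.034
```

```bash
python3 - <<'E'
from h import *
o=ctrl.get_obs(); im,d=vision.get_image("wrist"); np.savez("pics/w5.npz",d=d,p=o["tool_pos"],r=o["tool_rot"]); cv2.imwrite("pics/w5.png",im[:,:,::-1])
go(.519,-.1885,.2,72.7)
for f in ("w1","w4","w5"):
    T,W=wcloud(f"pics/{f}.npz"); d=np.load(f"pics/{f}.npz")["d"]; I=cv2.imread(f"pics/{f}.png").astype(int).sum(2)
    for sg in (1,-1):
        m=(d>.02)&(d<.2)&(T[...,1]*sg<.06)&(T[...,1]*sg>.005)&(T[...,2]>-.06)&(T[...,2]<.005)&(abs(T[...,0])<.013)
        q=T[m]*1e3; print(f,sg,"zmax",np.percentile(q[:,2],[95,99,100]).round(1),"inner y near tip",np.percentile(abs(q[q[:,2]>np.percentile(q[:,2],80)][:,1]),[2,50,98]).round(1),"x",np.percentile(q[:,0],[2,98]).round(1))
T,W=wcloud("pics/w5.npz")
a=np.radians(72.7); e=np.array([np.cos(a),np.sin(a)]); n=np.array([e[1],-e[0]])
D=W[...,:2]-np.array([.519,-.1885]); y=D@e*1e3; x=D@n*1e3; z=W[...,2]*1e3
for zl in range(84,140,6):
    for sg in (1,-1):
        m=(z>zl)&(z<zl+6)&(abs(x-2)<20)&(y*sg>4)&(y*sg<45)
        if m.sum()>5: print(zl,sg,m.sum(),"y",np.percentile(y[m],[2,50,98]).round(1),"x",np.percentile(x[m],[2,98]).round(1))
E
```

```text
t 7.78 pos [ 0.52   -0.1887  0.2408] tooly ang -107.27 tilt 0.02 F [ 0.2   0.25 -1.5 ] open 0.0344 q6 1.39
shift cm [-0.1   0.01  4.08] turn 0.001
w1 1 zmax [-25.2 -22.  -20. ] inner y near tip [41.2 41.7 53. ] x [-11.   10.1]
w1 -1 zmax [-25.4 -21.8 -19.5] inner y near tip [43.4 44.  55.7] x [-10.8  10.2]
w4 1 zmax [-5.9  2.1  4.7] inner y near tip [ 9.3 17.  22.7] x [-10.1  12.2]
w4 -1 zmax [3.1 4.3 4.8] inner y near tip [11.7 24.8 41.1] x [-10.   12.2]
w5 1 zmax [-16.4 -11.4  -7.7] inner y near tip [15.8 18.2 28.9] x [-10.4  12.1]
w5 -1 zmax [-16.3 -11.4  -7.2] inner y near tip [18.  20.7 31.3] x [-10.4  12.1]
84 1 119 y [ 4.3  6.4 19. ] x [-9.2 10.7]
84 -1 115 y [-18.7  -6.4  -4.2] x [-9.2 10.7]
90 1 37 y [17.7 18.6 22. ] x [-7.2  9.8]
90 -1 44 y [-22.8 -18.6 -17.7] x [-8.   8.9]
96 1 42 y [19.3 20.4 23.7] x [-7.5  9.9]
96 -1 42 y [-23.5 -20.4 -19.5] x [-7.8  8.6]
102 1 39 y [21.2 22.1 25.2] x [-7.2 10. ]
102 -1 47 y [-25.7 -22.2 -21.2] x [-8.5  8.8]
108 1 52 y [22.8 23.8 27.2] x [-7.1 10.1]
108 -1 44 y [-26.3 -24.3 -22.8] x [-8.2  8.8]
114 1 47 y [24.3 26.  28.9] x [-6.6 10.2]
114 -1 48 y [-29.4 -26.  -25.1] x [-8.4  8.6]
120 1 125 y [26.8 29.4 32.5] x [-7.1  9.9]
120 -1 101 y [-31.3 -29.  -26.4] x [-8.5  8.4]
```

The clip dropped back upright and is symmetric again (levers at ±29 mm near the top). Measured fingertips are 20 mm behind the TCP when open and 7.5 mm behind at 34 mm opening. The finger centre sits at tool (+0.8,-1.1) mm. I'll use those values from here on.

Emit:
jog_arm(deltas=[[0,0,0,-0.09,0.12,0,1],[0,0,0,0,0,1.0,1],[0,0,0,0,0,1.5,1],[0,0,0,0,0,2.0,1],[0,0,0,0,0,2.0,1],[0,0,0,0,0,1.0,1],[0,0,0,0,0,0,1],[0,0,0,0,0,0,1]])

```text
t: 8.45
tool_pos: [0.5181, -0.1891, 0.164]
tool_rot: [-3.105, 0.471, 0.004]
contact_force: [0.1, 0.1, -0.4]
opening: 0.0854
```

```bash
python3 -c "
from h import *
go(.5190,-.1897,.082,72.7)"
```

```text
t 8.45 pos [ 0.5181 -0.1891  0.164 ] tooly ang -107.26 tilt 0.16 F [ 0.06  0.12 -0.39] open 0.0854 q6 1.39
shift cm [0.13 0.03 8.2 ] turn 0.001
```

Emit:
jog_arm(deltas=[[0,0,0,0.06,0.03,1.5,1],[0,0,0,0,0,2.0,1],[0,0,0,0,0,2.0,1],[0,0,0,0,0,1.5,1],[0,0,0,0,0,0.8,1],[0,0,0,0,0,0.4,1],[0,0,0,0,0,0,1],[0,0,0,0,0,0,1]])

```text
t: 9.12
tool_pos: [0.5202, -0.1904, 0.0849]
tool_rot: [3.105, -0.471, 0.003]
contact_force: [-0.3, 0.1, 0.0]
opening: 0.0852
```

Emit:
jog_arm(deltas=[[0,0,0,0,0,0,0.85],[0,0,0,0,0,0,0.75],[0,0,0,0,0,0,0.68],[0,0,0,0,0,0,0.6],[0,0,0,0,0,0,0.54],[0,0,0,0,0,0,0.54]])

```text
t: 9.62
tool_pos: [0.5208, -0.1907, 0.0859]
tool_rot: [3.105, -0.471, 0.006]
contact_force: [-0.5, 1.2, 6.1]
opening: 0.0461
```

Emit:
jog_arm(deltas=[[0,0,0,0,0,0,0.48],[0,0,0,0,0,0,0.42],[0,0,0,0,0,0,0.36],[0,0,0,0,0,0,0.3],[0,0,0,0,0,0,0.3],[0,0,0,0,0,0,0.3],[0,0,0,0,0,0,0.3]], grip_force=25)

```text
t: 10.2
tool_pos: [0.5212, -0.1905, 0.0864]
tool_rot: [3.105, -0.471, 0.007]
contact_force: [-0.3, 1.7, 8.5]
opening: 0.0331
```

Emit:
jog_arm(deltas=[[0,0,0,0,0,-0.6,0.3],[0,0,0,0,0,-0.8,0.3],[0,0,0,0,0,-1.2,0.3],[0,0,0,0,0,-1.4,0.3],[0,0,0,0,0,-2.0,0.3],[0,0,0,0,0,-2.0,0.3],[0,0,0,0,0,-2.0,0.3],[0,0,0,0,0,-2.0,0.3],[0,0,0,0,0,-2.0,0.3],[0,0,0,0,0,-1.0,0.3],[0,0,0,0,0,0,0.3],[0,0,0,0,0,0,0.3]])

```text
t: 11.2
tool_pos: [0.5193, -0.19, 0.2339]
tool_rot: [3.106, -0.471, 0.001]
contact_force: [-0.2, 0.0, -1.3]
opening: 0.0331
```

```bash
python3 - <<'E'
from h import *
o=ctrl.get_obs(); im,d=vision.get_image("wrist"); np.savez("pics/w6.npz",d=d,p=o["tool_pos"],r=o["tool_rot"]); cv2.imwrite("pics/w6.png",im[:,:,::-1])
T,W=wcloud("pics/w6.npz"); q=T*1e3
for zl in range(-36,70,6):
    m=(d>.02)&(q[...,2]>zl)&(q[...,2]<zl+6)&(abs(q[...,0])<35)&(abs(q[...,1])<45)
    if m.sum()>5: print(zl,m.sum(),"y",np.percentile(q[m][:,1],[1,50,99]).round(1),"x",np.percentile(q[m][:,0],[1,99]).round(1))
go(.5642,.1888,.236,87)
c=im[100:330,120:400,::-1]; cv2.imwrite("pics/w6c.png",cv2.resize(c,None,fx=2,fy=2,interpolation=cv2.INTER_CUBIC))
E
```

```text
-36 552 y [-30.7 -12.8  28.2] x [-8.4 10.1]
-30 530 y [-30.9  10.7  28.8] x [-8.5 10.2]
-24 465 y [-30.7  10.6  28.4] x [-8.8 10.3]
-18 335 y [-29.5 -12.8  27. ] x [-9.3 10.2]
-12 157 y [-20.5 -12.9  18.9] x [-9.9  9.2]
-6 630 y [-17.1  -1.2  14.3] x [-12.1   8. ]
0 608 y [-16.8  -0.6  14.6] x [-12.6   8.9]
6 1024 y [-16.5  -3.5  14.2] x [-18.9  14.7]
12 216 y [-17.2  -1.5  15. ] x [-14.6  14.9]
18 959 y [-18.7  -1.2   8.1] x [-28.8  24.5]
24 111 y [-21.4  -3.6  18.5] x [-4.9 24.6]
30 95 y [-21.9 -14.3  18.9] x [-7.4 10.4]
36 60 y [-15.9 -11.3  13.7] x [ 6.5 10.3]
42 41 y [-17.3 -13.   14.9] x [ 7.4 10.2]
48 47 y [-19.2  12.2  16.8] x [ 5.5 10.3]
54 24 y [-20.3 -16.7  17.8] x [ 5.6 10.4]
t 11.25 pos [ 0.5188 -0.1897  0.2325] tooly ang -107.26 tilt 0.09 F [-0.75  0.38 -1.77] open 0.0329 q6 1.39
shift cm [ -6.89 -37.49  -0.33] turn -0.249
```

View pics/w6c.png

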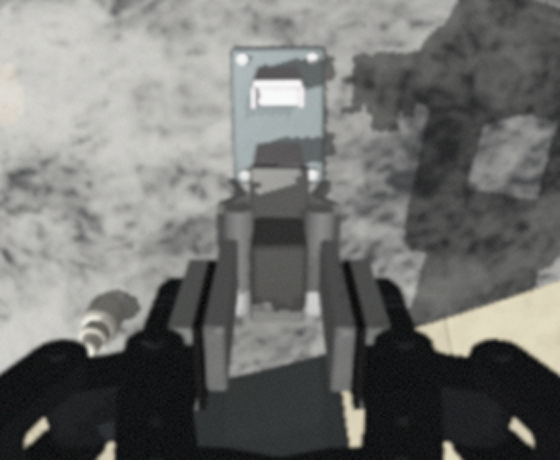

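The clip hangs firmly with its jaws open. In the tool frame it is at x≈-2.1, y≈-1.15 mm. Moving over the stand now.

Emit:
jog_arm(deltas=[[0,0,0,-0.41,-2.3,0,0.3],[0,0,0,-0.41,-2.3,0,0.3],[0,0,0,-0.41,-2.3,0,0.3],[0,0,0,-0.41,-2.3,0,0.3],[0,0,0,-0.41,-2.3,0,0.3],[0,0,0,-0.41,-2.3,0,0.3],[0,0,0,-0.41,-2.3,0,0.3],[0,0,0,-0.41,-2.3,0,0.3],[0,0,0,-0.41,-2.3,0,0.3],[0,0,0,-0.41,-2.3,0,0.3],[0,0,0,-0.41,-2.3,0,0.3],[0,0,0,-0.41,-2.3,0,0.3]])

```text
t: 12.25
tool_pos: [0.5531, 0.0894, 0.231]
tool_rot: [3.105, -0.471, -0.006]
contact_force: [-0.2, 0.0, -1.6]
opening: 0.0334
```

Emit:
jog_arm(deltas=[[0,0,0,-0.34,-2.0,0,0.3],[0,0,0,-0.34,-2.0,0,0.3],[0,0,0,-0.34,-2.0,0,0.3],[0,0,0,-0.34,-2.0,0,0.3],[0,0,0,-0.34,-1.96,0,0.3],[0,0,-0.083,0,0,0,0.3],[0,0,-0.083,0,0,0,0.3],[0,0,-0.083,0,0,0,0.3],[0,0,0,0,0,0,0.3],[0,0,0,0,0,0,0.3],[0,0,0,0,0,0,0.3]])

```text
t: 13.17
tool_pos: [0.567, 0.1882, 0.2322]
tool_rot: [3.14, -0.085, -0.003]
contact_force: [0.1, 0.9, -1.9]
opening: 0.0329
```

```bash
python3 - <<'E'
from h import *
go(.5671,.1886,.236,87)
o=ctrl.get_obs(); im,d=vision.get_image("wrist"); np.savez("pics/w7.npz",d=d,p=o["tool_pos"],r=o["tool_rot"]); cv2.imwrite("pics/w7.png",im[:,:,::-1])
T,W=wcloud("pics/w7.npz"); q=T*1e3
# shoulder plate level?
for s in (1,-1):
    m=(q[...,2]>12)&(q[...,2]<30)&(q[...,0]*s+2*s>18)&(q[...,0]*s+2*s<27)&(abs(q[...,1]+1)<8); print("shoulder",s,m.sum(),np.median(q[m],0).round(1),(q[m][:,0]*s).max().round(1))
# upright tops and flange in tool coords
z=W[...,2]
m=(z>.124)&(z<.14)&(d>.05)&(abs(q[...,1])<80)&(abs(q[...,0])<40)
h=q[m]; print("hist y",[(int(b),int(c)) for c,b in zip(*np.histogram(h[:,1],bins=np.arange(-80,81,4))) if c>3])
for lo,hi in((-15,15),(-75,-40),(40,75)):
    k=h[(h[:,1]>lo)&(h[:,1]<hi)]
    if len(k)>5: print(lo,hi,len(k),"x",np.percentile(k[:,0],[1,99]).round(1),"y",np.percentile(k[:,1],[1,99]).round(1))
T2,W2=wcloud("pics/w2.npz"); print("w2 pos",np.load("pics/w2.npz")["p"])
for f,(t,w) in dict(w2=(T2,W2),w7=(T,W)).items():
  for s in(1,-1):
    m=(w[...,2]>.12)&(w[...,2]<.14)&(t[...,2]>.03)&(t[...,1]*s>.04)&(t[...,1]*s<.07)&(abs(t[...,0])<.04)
    print(f,s,m.sum(),"world x",np.percentile(w[m][:,0],[1,50,99]).round(4),"y",np.percentile(w[m][:,1],[1,99]).round(4))
E
```

```text
t 13.17 pos [0.567  0.1882 0.2322] tooly ang -93.1 tilt 0.12 F [ 0.08  0.86 -1.86] open 0.0329 q6 1.82
shift cm [ 0.01 -0.04 -0.38] turn -0.002
shoulder 1 395 [20.9 -0.9 21.9] 25.0
shoulder -1 120 [-26.8  -1.2  21.6] 28.9
hist y [(-64, 30), (-60, 92), (-56, 98), (-52, 95), (-12, 20), (-8, 28), (0, 48), (44, 10), (48, 99), (52, 95), (56, 91), (60, 17)]
-15 15 97 x [ 2.9 10.7] y [-9.4  4.3]
-75 -40 318 x [-12.    8.7] y [-61.9 -48.3]
40 75 312 x [-12.    8.6] y [47.9 60.7]
w2 pos [0.56130698 0.1866649  0.27029198]
w2 1 339 world x [0.5519 0.5628 0.5728] y [0.1255 0.1456]
w2 -1 407 world x [0.5567 0.5683 0.5788] y [0.2271 0.2558]
w7 1 424 world x [0.552  0.5629 0.5726] y [0.1259 0.1475]
w7 -1 501 world x [0.5579 0.5688 0.5786] y [0.2288 0.2573]
```

The clip is level. It sits within about 0.3 mm of the flange centre in x and about 1.2 mm toward the sliding flange, which is the intended offset. Lowering in stages now and watching the force.

Emit:
jog_arm(deltas=[[0,0,0,0,0,0.5,0.3],[0,0,0,0,0,0.7,0.3],[0,0,0,0,0,0.7,0.3],[0,0,0,0,0,0.7,0.3],[0,0,0,0,0,0.5,0.3],[0,0,0,0,0,0.4,0.3],[0,0,0,0,0,0,0.3],[0,0,0,0,0,0,0.3],[0,0,0,0,0,0,0.3]])

```text
t: 13.97
tool_pos: [0.5678, 0.1884, 0.1989]
tool_rot: [-3.14, 0.082, -0.001]
contact_force: [0.1, 0.6, -0.9]
opening: 0.0332
```

Emit:
jog_arm(deltas=[[0,0,0,0,0,0.3,0.3],[0,0,0,0,0,0.3,0.3],[0,0,0,0,0,0.3,0.3],[0,0,0,0,0,0.3,0.3],[0,0,0,0,0,0.3,0.3],[0,0,0,0,0,0.3,0.3],[0,0,0,0,0,0,0.3],[0,0,0,0,0,0,0.3],[0,0,0,0,0,0,0.3]])

```text
t: 14.72
tool_pos: [0.5676, 0.1884, 0.1806]
tool_rot: [-3.14, 0.082, -0.0]
contact_force: [-0.4, -0.4, -0.5]
opening: 0.0326
```

```bash
python3 - <<'E'
from h import *
go(.5671,.1886,.165,87)
o=ctrl.get_obs(); im,d=vision.get_image("wrist"); np.savez("pics/w8.npz",d=d,p=o["tool_pos"],r=o["tool_rot"])
T,W=wcloud("pics/w8.npz"); q=T*1e3
for zl in range(20,66,4):
    m=(q[...,2]>zl)&(q[...,2]<zl+4)&(abs(q[...,1])<26)&(abs(q[...,0])<30)
    if m.sum()>4: print(zl,m.sum(),"x",np.percentile(q[m][:,0],[1,99]).round(1),"y",np.percentile(q[m][:,1],[1,50,99]).round(1))
for s in(1,-1):
    m=(W[...,2]>.118)&(W[...,2]<.14)&(q[...,1]*s>40)&(q[...,1]*s<70)&(abs(q[...,0])<40)
    print("upright",s,m.sum(),"x",np.percentile(q[m][:,0],[1,99]).round(1),"y",np.percentile(q[m][:,1],[1,99]).round(1),"z top",np.percentile(W[m][:,2],[50,90]).round(4))
print(ctrl.get_obs()["contact_force"])
E
```

```text
t 14.72 pos [0.5676 0.1884 0.1806] tooly ang -92.99 tilt 0.01 F [-0.44 -0.38 -0.46] open 0.0326 q6 1.82
shift cm [-0.05 -0.02  1.56] turn 0.0
20 930 x [-28.6  24.9] y [-19.   -1.5   7.8]
24 65 x [-5.1 24.9] y [-21.2  -3.9  17.5]
28 95 x [-7.  10.7] y [-22.2 -17.   18.6]
32 44 x [ 8.4 10.9] y [-19.3 -13.4  15.9]
36 49 x [ 6.9 10.6] y [-16.9 -11.6  13.5]
40 23 x [ 7.8 10.6] y [-15.9   9.4  13.7]
44 29 x [ 7.6 10.5] y [-17.7 -13.9  15.2]
48 30 x [ 5.9 10.5] y [-18.6  -1.6  16.2]
52 30 x [ 5.9 10.5] y [-20.5  -1.5  17.5]
56 96 x [-7.4 10.4] y [-25.6  22.4  25.6]
60 44 x [-7.4  1.9] y [-25.7  19.2  25.8]
upright 1 665 x [-12.9   7.6] y [40.3 62.7] z top [0.1261 0.1275]
upright -1 757 x [-11.9   8.1] y [-69.6 -40.6] z top [0.1257 0.1275]
[-0.70726586 -0.12231139 -0.65243602]
```

Emit:
jog_arm(deltas=[[0,0,0,0,0,0.2,0.3],[0,0,0,0,0,0.2,0.3],[0,0,0,0,0,0.2,0.3],[0,0,0,0,0,0.2,0.3],[0,0,0,0,0,0.2,0.3],[0,0,0,0,0,0,0.3],[0,0,0,0,0,0,0.3],[0,0,0,0,0,0,0.3]])

```text
t: 15.43
tool_pos: [0.5676, 0.1884, 0.1705]
tool_rot: [-3.14, 0.082, -0.0]
contact_force: [-0.4, 0.3, -0.7]
opening: 0.0331
```

Emit:
jog_arm(deltas=[[0,0,0,0,0,0.1,0.3],[0,0,0,0,0,0.1,0.3],[0,0,0,0,0,0.1,0.3],[0,0,0,0,0,0,0.3],[0,0,0,0,0,0,0.3],[0,0,0,0,0,0,0.3]])

```text
t: 15.93
tool_pos: [0.5675, 0.1884, 0.1675]
tool_rot: [-3.141, 0.082, 0.0]
contact_force: [0.1, -0.0, -2.0]
opening: 0.0331
```

Emit:
jog_arm(deltas=[[0,0,0,0,0,0.1,0.3],[0,0,0,0,0,0.1,0.3],[0,0,0,0,0,0,0.3],[0,0,0,0,0,0,0.3],[0,0,0,0,0,0,0.3]])

```text
t: 16.35
tool_pos: [0.5675, 0.1884, 0.1655]
tool_rot: [-3.141, 0.082, 0.0]
contact_force: [-0.3, -0.2, -0.7]
opening: 0.0328
```

Emit:
jog_arm(deltas=[[0,0,0,0,0,0.1,0.3],[0,0,0,0,0,0,0.3],[0,0,0,0,0,0,0.3],[0,0,0,0,0,0,0.3]])

```text
t: 16.68
tool_pos: [0.5677, 0.1885, 0.1648]
tool_rot: [-3.14, 0.082, -0.001]
contact_force: [-0.4, -1.0, -0.7]
opening: 0.0328
```

Emit:
jog_arm(deltas=[[0,0,0,0,0,0.1,0.3],[0,0,0,0,0,0,0.3],[0,0,0,0,0,0,0.3],[0,0,0,0,0,0,0.3]])

```text
t: 17.02
tool_pos: [0.5678, 0.1884, 0.1644]
tool_rot: [-3.14, 0.082, -0.001]
contact_force: [-1.5, -0.2, 5.8]
opening: 0.0331
```

Emit:
jog_arm(deltas=[[0,0,0,0,0,0.1,0.3],[0,0,0,0,0,0,0.3],[0,0,0,0,0,0,0.3],[0,0,0,0,0,0,0.3]])

```text
t: 17.35
tool_pos: [0.568, 0.1885, 0.1642]
tool_rot: [-3.14, 0.082, -0.002]
contact_force: [-3.9, -0.2, 8.3]
opening: 0.0327
```

Contact is felt: flange top at about 0.131 m, press about 8–9 N. I'll ease off slightly, relieve the sideways force and hold.

Emit:
jog_arm(deltas=[[0,0,0,-0.05,0,-0.05,0.3],[0,0,0,0,0,0,0.3],[0,0,0,0,0,0,0.3],[0,0,0,0,0,0,0.3],[0,0,0,0,0,0,0.3],[0,0,0,0,0,0,0.3]])

```text
t: 17.85
tool_pos: [0.5678, 0.1885, 0.1643]
tool_rot: [-3.14, 0.082, -0.003]
contact_force: [-1.3, 0.0, 5.9]
opening: 0.0331
```

Emit:
jog_arm(deltas=[[0,0,0,0,0,0,0.3],[0,0,0,0,0,0,0.3],[0,0,0,0,0,0,0.3],[0,0,0,0,0,0,0.3],[0,0,0,0,0,0,0.3],[0,0,0,0,0,0,0.3]])

```text
t: 18.35
tool_pos: [0.5678, 0.1885, 0.1643]
tool_rot: [-3.14, 0.082, -0.003]
contact_force: [-0.9, -1.5, 6.5]
opening: 0.0331
```

Emit:
jog_arm(deltas=[[0,0,0,0,0,0,0.39],[0,0,0,0,0,0.03,0.42],[0,0,0,0,0,0.04,0.45],[0,0,0,0,0,0.04,0.48],[0,0,0,0,0,0,0.48],[0,0,0,0,0,0,0.48]])

```text
t: 18.85
tool_pos: [0.5677, 0.1885, 0.1627]
tool_rot: [-3.14, 0.082, -0.003]
contact_force: [-0.4, 0.0, 5.1]
opening: 0.0412
```

Emit:
jog_arm(deltas=[[0,0,0,0,0,0.04,0.51],[0,0,0,0,0,0.05,0.54],[0,0,0,0,0,0.05,0.57],[0,0,0,0,0,0.05,0.6],[0,0,0,0,0,0,0.62],[0,0,0,0,0,0,0.62]])

```text
t: 19.35
tool_pos: [0.5667, 0.1883, 0.1593]
tool_rot: [3.14, -0.082, -0.001]
contact_force: [0.9, 0.1, 1.7]
opening: 0.053
```

Emit:
jog_arm(deltas=[[0,0,0,0,0,0,0.68],[0,0,0,0,0,0,0.74],[0,0,0,0,0,0,0.82],[0,0,0,0,0,0,0.9],[0,0,0,0,0,0,1],[0,0,0,0,0,0,1],[0,0,0,0,0,0,1],[0,0,0,0,0,0,1]])

```text
t: 20.02
tool_pos: [0.567, 0.1884, 0.1601]
tool_rot: [-3.141, 0.082, -0.0]
contact_force: [0.1, 0.3, 0.1]
opening: 0.0851
```

```bash
cat > chk.py <<'E'
from h import *
import sys
f=sys.argv[1]
o=ctrl.get_obs(); im,d=vision.get_image("wrist"); np.savez(f"pics/{f}.npz",d=d,p=o["tool_pos"],r=o["tool_rot"]); cv2.imwrite(f"pics/{f}.png",im[:,:,::-1])
go(.5671,.1886,.25,87)
T,W=wcloud(f"pics/{f}.npz")
a=np.radians(87); e=np.array([np.cos(a),np.sin(a)]); n=np.array([e[1],-e[0]])
D=W[...,:2]-np.array([.5646,.1886]); y=D@e*1e3; x=D@n*1e3; z=W[...,2]*1e3
for zl in range(128,206,6):
    for s in (1,-1):
        m=(z>zl)&(z<zl+6)&(abs(x)<32)&(y*s>1)&(y*s<60)&(d>.02)
        if m.sum()>5: print(zl,s,m.sum(),"y",np.percentile(y[m],[2,50,98]).round(1),"x",np.percentile(x[m],[2,98]).round(1))
E
python3 chk.py w9
```

```text
t 20.07 pos [0.5671 0.1884 0.1601] tooly ang -92.99 tilt 0.01 F [ 0.84 -0.37  0.05] open 0.0853 q6 1.82
shift cm [ 0.   -0.02 -8.99] turn 0.0
128 1 38 y [ 9.7 12.9 59.6] x [-1.9 13.6]
128 -1 42 y [-58.1 -13.5 -10. ] x [-4.6 13.5]
140 1 396 y [1.5 5.  8.6] x [-24.9  27.7]
140 -1 405 y [-9.1 -5.1 -1.5] x [-24.8  27.6]
146 1 78 y [ 1.5  6.7 15.5] x [10.8 17.9]
146 -1 86 y [-15.8  -7.1  -1.5] x [10.7 17.8]
152 1 696 y [ 3.1 11.2 15.8] x [-15.5  17.7]
152 -1 660 y [-15.7 -11.   -3. ] x [-15.3  17.5]
158 1 236 y [ 1.5 14.  18.4] x [-8.5 11.7]
158 -1 240 y [-18.  -13.6  -1.3] x [-7.9 11.8]
164 1 507 y [ 1.5  5.4 19.4] x [-9.  10.7]
164 -1 497 y [-18.9  -5.2  -1.3] x [-8.9 10.8]
170 1 166 y [16.7 18.  22. ] x [-7.2  9.8]
170 -1 174 y [-21.5 -17.3 -16.1] x [-7.4  9.7]
176 1 197 y [18.4 19.5 44.4] x [-7.2  9.9]
176 -1 195 y [-41.5 -18.8 -17.8] x [-7.1  9.8]
182 1 379 y [19.7 25.6 50.4] x [-8.  12.6]
182 -1 385 y [-47.1 -23.8 -18.9] x [-8.3 12.5]
188 1 500 y [21.2 43.9 56.4] x [-8.  12.8]
188 -1 505 y [-53.5 -41.  -20.3] x [-8.3 12.7]
194 1 563 y [22.8 43.8 56.8] x [-8.2 12.7]
194 -1 557 y [-53.8 -41.1 -21.8] x [-8.3 12.6]
200 1 776 y [24.3 28.9 56.6] x [-8.  12.8]
200 -1 784 y [-53.8 -27.7 -23.2] x [-8.4 12.7]
```

The clip stands upright and symmetric with the fingers clear of it. I'll rise straight up and take a last look.

Emit:
jog_arm(deltas=[[0,0,0,0,0,-0.5,1],[0,0,0,0,0,-1.0,1],[0,0,0,0,0,-2.0,1],[0,0,0,0,0,-2.5,1],[0,0,0,0,0,-2.5,1],[0,0,0,0,0,-2.5,1],[0,0,0,0,0,-1.0,1],[0,0,0,0,0,0,1],[0,0,0,0,0,0,1]])

```text
t: 20.82
tool_pos: [0.5672, 0.1884, 0.2804]
tool_rot: [-3.14, 0.082, -0.002]
contact_force: [-0.6, -0.1, -0.5]
opening: 0.0854
```

```bash
python3 chk.py w10; python3 - <<'E'
from h import *
s,_=vision.get_image("scene"); w=cv2.imread("pics/w10.png")
b=s[190:330,165:275,::-1]; c=w[60:240,150:370]
cv2.imwrite("pics/x10.png",np.hstack([cv2.resize(b,(330,420),interpolation=cv2.INTER_CUBIC),cv2.resize(c,(460,420),interpolation=cv2.INTER_CUBIC)]))
E
```

```text
t 20.87 pos [0.5665 0.1883 0.2787] tooly ang -92.99 tilt 0.1 F [-0.37  0.85 -0.26] open 0.0853 q6 1.82
shift cm [ 0.06 -0.03  2.87] turn 0.0
128 1 10 y [50.4 56.5 59. ] x [-7.9  5.1]
128 -1 11 y [-59.1 -56.  -51.7] x [-6.8  6.5]
140 1 182 y [1.5 4.5 8.5] x [-25.3  27.6]
140 -1 206 y [-9.3 -5.3 -1.4] x [-25.1  27.7]
146 1 27 y [ 2.   7.5 16. ] x [-14.2  17.9]
146 -1 25 y [-16.8  -8.1  -1.4] x [10.4 17.7]
152 1 256 y [ 4.4 11.1 15.8] x [-15.2  17.8]
152 -1 254 y [-16.1 -11.8  -5.1] x [-15.5  17.7]
158 1 72 y [ 1.5 13.8 17.4] x [-9.8 11.7]
158 -1 80 y [-18.  -13.7  -1.3] x [-8.3 11.7]
164 1 179 y [ 1.5  5.2 17.5] x [-8.6 10.8]
164 -1 193 y [-18.8  -5.   -1.2] x [-9.3 10.8]
170 1 46 y [16.8 17.6 20.6] x [-7.1  9.7]
170 -1 41 y [-21.2 -17.4 -16.6] x [-7.5  9.5]
176 1 49 y [18.3 19.1 22.9] x [-8.   9.8]
176 -1 54 y [-22.2 -18.8 -18. ] x [-6.9  9.4]
182 1 53 y [19.7 20.4 23.9] x [-7.9  9.8]
182 -1 49 y [-23.4 -20.2 -19.5] x [-7.5  9.5]
188 1 58 y [21.  21.9 25.2] x [-7.6  9.6]
188 -1 56 y [-24.6 -21.6 -20.6] x [-8.   9.5]
194 1 63 y [22.4 23.5 27. ] x [-7.7  9.7]
194 -1 45 y [-25.7 -22.8 -22.1] x [-7.   9.3]
200 1 147 y [24.2 26.6 29.3] x [-8.2  9.2]
200 -1 138 y [-28.  -25.4 -23.1] x [-7.9  9. ]
```

View pics/x10.png

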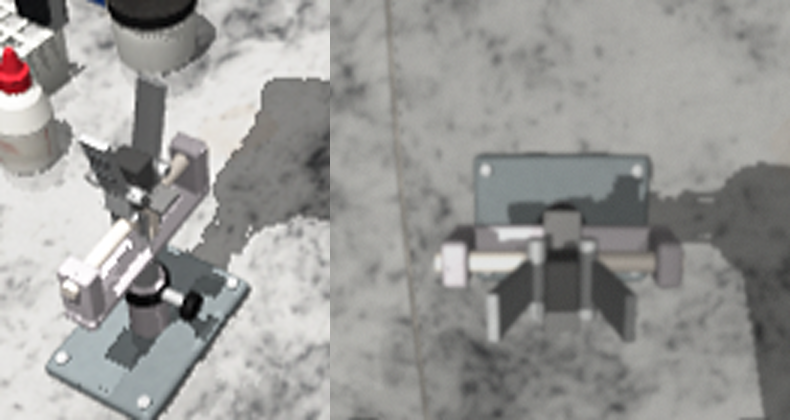

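The clip stands upright on the coupling and the red bottle and jar are undisturbed. The lever tops are at about ±29 mm. That is the spread expected when the jaws hold 8 mm of closed flanges, since fully let go it would be ±33.

```bash
python3 -c "
from station import ctrl
print(ctrl.finish_job())"
```

```text
the job is handed in; nothing more can be done
None
```

The clip is on the coupling and the job is handed in at about 21 s of the 42 s allowed. I squeezed it out of the dock with its jaws open and lowered it until I felt the flange tops at about z = 0.131 m. I held it there for just over a second at about 7–9 N, then let the levers go while following the fingers' swing and rose straight up.

**Last checks:**
- The clip is upright and centred to within about 0.5 mm.
- The lever tops are at about ±29 mm, which fits jaws closed on 8 mm of flange with the gap shut. I did not see the gap itself, as the clip hides it.
- The jar and red bottle stood undisturbed in the last picture. I didn't re-check the dropper bottle, but the path stayed clear of it.
- The gripper was clear of everything, with about zero force on it.

**What disagreed:** `ctrl.tcp_to_tips` says the tips are 22 mm ahead of the TCP, but both cameras showed them 7–20 mm behind it, depending on the opening. Because of that, my first grasp closed on the lever tops. It pressed on the clip in its dock with about 27 N and tilted it by about 7°. The clip settled back upright when I backed off, and I used the measured tip position from then on.

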